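# Load the sample carousel onto the autosampler drive

## Robot

A 6-joint arm with a two-finger parallel gripper is mounted at the origin on a cart in front of the work surface, level with it; the furniture and walls round the work are solid. World frame = base frame: x ahead of the robot, y to its left, z up, the work surface at z = 0. Lengths are in m, angles in rad, forces in N, time in s.
With the tool pointing down it reaches from about 0.375 to 0.9 m from the base axis. Payload 3.1 kg.
Tool frame: the origin (TCP) lies between the finger pads; the fingertips stand manip.nose_length ahead of it and the grasp point (between the pads) lies 5 mm behind it (manip.nose_length is the distance from the TCP to the fingertips, in m); z points along the fingers, y is the line along which they close (so a half turn about z gives the same grasp; the last joint's range is limited). The gripper opens to 85 mm and grips with 20 to 120 N. Pads are 22 mm wide; open, the fingers measure 114 mm over their backs; the gripper's body (76 mm by 85 mm) begins 54 mm behind the grasp point. The pads swing forward as they close: fully open they stand 13 mm farther back than shut.
Start: joints at [1.113, 0.527, 1.433, -0, 1.181, -0.178], TCP at [0.172, 0.601, 0.245] pointing down, gripper open.
Joint ranges: [-3.08, 3.08], [-0.75, 2.2], [0.22, 2.44], [-1.43, 4.57], [0, 2.65], [-2.85, 2.85]. Speed limits (rad/s): [2.79, 2.79, 3.14, 3.14, 3.14, 3.14].

## Interface

Orientations are given as a unit quaternion [x, y, z, w].
In Python, from station import monitor, eyes, job, manip gives the robot as it stands.
- The arm moves only by the shell command python3 -m pendant 'ROWS' [FORCE]. ROWS is JSON, a list that holds one entry, the list of rows, each a list of 7 numbers: the shift along the tool's x, y, z as a fraction of full scale, then the turn, a rotation vector about the tool's x, y, z as a fraction of full scale, then the opening, from 0 (shut) to 1 (fully open). A call has 1 to 20 rows; each row shifts and turns the commanded pose from where the row before left it, along the tool's axes as they then stand; what a row does not reach is not made up. Full scale, the value 1, is 800 mm for a shift and 0.12 rad for a turn. A row lasts 1/10 s, in which the tool goes at most 50 mm and 8.59 degrees, less where a joint would pass 70% of its speed; a pose out of reach is approached as far as the arm can. A call with a number of a shift or a turn outside -1 to 1 is refused whole. A call with a gripper value outside its range is refused whole. The fingers move at their own pace and stop on an object; FORCE is the grip in N (left out, the last holds). Time passes only in rows, so rows that do not move let the fingers close. It gives the time, the measured TCP pose, the force, the opening and the grip force at its end, in the units of the state.
- monitor.sense(): the state, without advancing time (a new reading comes with each control period).
- eyes.snapshot(name): name is "scene" or "top" or "wrist"; returns a dict with "pixels" (384x512x3 uint8, red, green, blue), "depth" (384x512 float32, m along the optical axis (not along the pixel's ray), 0 where there is no reading), "intrinsics" (3x3 intrinsics, pixels), "eye" and "attitude" of the camera in the world. Camera axes: x right, y down, z forward; pixel columns grow to the right and rows downward; lengths in m; the calibration is good to about 2 mm. A picture is of the moment at which its call begins.
- job.sign_off(): hands the job in; it is judged then, once.
The state is a dict: "t": time; "q": joint angles; "qd": joint speeds; "tau": joint torques, N m; "tcp_pos": TCP position; "tool_rot": TCP orientation; "force": force on the tool from outside, world axes, zero at the start; "ft_torque": the same for the moment, N m; "finger_gap": opening from 0.0 (shut) to 1.0 (fully open); "gripper_force": force on a finger pad.
Only numpy, scipy, OpenCV 4.12 (cv2) and the standard library are available. Lean on these libraries where they do the work, as an engineer would, in place of code of your own. Each camera call takes 0.05 s, during which the arm holds its last target. There are 200 camera calls.

## Task

Put the sample carousel on the autosampler's drive: lower it over the spindle and, pressing only lightly so as not to strain the drive, turn it until its slot drops over the drive pin and it sits fully home on the drive plate. Then turn the carousel, and the drive with it, until position one (red cap) stands at the red index finger at the front, let go, and leave the glassware behind it as it stands.

Things in the scene. Friction and masses are not known exactly. Their poses are not given: they have to be found in the camera images.
- carousel: Round grey sample carousel, 150 mm across, 0.25 to 0.42 kg, with twelve capped vials fixed in it at 62 mm radius. Origin on its axis under the vials, on which it stands; z up; +x points to position one, the only red cap. Heights above the origin: web underside (the face that seats) 30, rim 38, cap tops 46 mm. Starts on the bench, +x towards the robot within 45 degrees.
- hub_top (a point): Centre of the top of the carousel's black square grip hub, 78 mm above the carousel's origin. The hub is 34 x 34 mm, sides parallel to the carousel's x and y, 42 mm tall; the caps round it begin 52 mm from the axis. A 14 mm bore runs right through hub and web.
- slot (a point): Slot through the carousel's 6 mm web for the drive pin: centred 32 mm from the axis on the +x side, at the web's underside; 13 mm long radially, 8 mm wide.
- position_one (a point): Red mark on the carousel's rim at the red cap, 74 mm from the axis on the +x side, 38 mm above the origin.
- drive_base: White autosampler drive, fixed to the bench, blue front panel: housing 180 x 180 x 50 mm with a grey pedestal. Origin under its centre at bench level, z up, its front is -x and faces the robot within 15 degrees. A carousel fully home has its origin 60 mm above this origin, on its axis.
- plate_centre (a point): Centre of the grey metal drive plate's top, 92 mm across, 90 mm above the bench. The plate is sprung: it gives from about 4 N on, 4 mm down at 20 N (stop); over 17 N harms the drive. It turns stiffly about its upright axis (0.15 N m) and stays where left. A carousel resting on the pin is 9 mm above home; pressed there by over about 8 N it may drag the plate round instead of sliding.
- spindle_tip (a point): Top of the steel spindle on the drive's axis, 136 mm above the bench. The spindle is 12 mm thick and 46 mm tall above the plate, its last 10 mm tapering to 5 mm.
- index_mark (a point): Point inside the red-tipped index finger (98 mm high, 82 mm from the axis) at the drive's front, 74 mm from the axis: position_one belongs here. The brass drive pin (6 mm thick, 9 mm high, the last 3 mm tapering to 4.4, 32 mm from the axis) starts 20 to 85 degrees anticlockwise from above (about +z) of this direction; its angle is not measured: see or feel it.
- beaker: Glass beaker, 71 mm wide, 86 mm high, standing behind the work; origin under its centre. Leave it.
- amber_dropper: Amber dropper bottle, 34 mm wide, 109 mm high; origin under its centre. Leave it.
- vial: Sample vial with a cream cap, 24 mm wide, 54 mm high; origin under its centre. Leave it.

How it is judged:
By the outcome, as a careful person would: the job done as asked, in the order asked, and still so for the second after the job is handed in, with the robot touching nothing.
It also fails if it takes over 64 s, if anything falls off the work surface, if the arm or the gripper's body presses on something with over 40 N, if the wrist force passes 120 N, or if a joint passes its speed limit or range.

## Working session

There is one attempt and no reset: what is moved stays moved. The work goes in short steps, Python scripts to look and compute and a shell command to move; the robot and the scene stay as the last step left them, time stands still between calls to the robot, and variables do not carry over. Pictures are saved under pics/ and viewed, at most 10 in all, crops included, and the job is handed in when it is done.

```bash
ls; mkdir -p pics; python3 - <<'E'
from station import monitor, eyes, manip
import cv2, numpy as np
s=monitor.sense()
print({k:np.round(v,3).tolist() for k,v in s.items()}, manip.nose_length)
ims=[]
for n in ("scene","top"):
    d=eyes.snapshot(n); np.savez(f"{n}0.npz",**d)
    print(n,np.round(d["eye"],3),np.round(d["attitude"],3),d["intrinsics"].tolist())
    cv2.imwrite(f"pics/{n}0.png",d["pixels"][:,:,::-1])
E
```

```text
pics
{'t': 0.0, 'q': [1.113, 0.528, 1.434, 0.0, 1.181, -0.178], 'qd': [0.001, 0.001, -0.002, 0.001, -0.001, -0.002], 'tau': [0.001, -44.234, -17.803, -0.0, 0.008, 0.0], 'tcp_pos': [0.172, 0.6, 0.244], 'tool_rot': [0.139, 0.99, -0.001, -0.0], 'force': [-0.919, 0.005, -1.193], 'ft_torque': [0.034, 0.032, -0.039], 'gripper_force': 0.0, 'finger_gap': 1.001} 0.014
scene [0.015 0.337 0.576] [-0.343  0.799 -0.453  0.199] [[425.4919229342321, 0.0, 253.56686352350468], [0.0, 425.4919229342321, 192.9096195602211], [0.0, 0.0, 1.0]]
top [ 0.511 -0.235  1.163] [-0.703  0.71  -0.021  0.035] [[494.0569918527365, 0.0, 256.8580240309833], [0.0, 494.0569918527365, 193.6156425508931], [0.0, 0.0, 1.0]]
```

View pics/scene0.png

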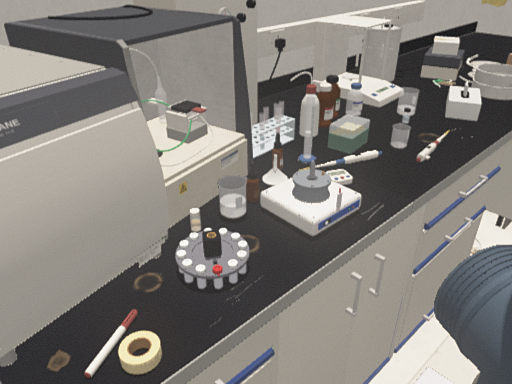

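View pics/top0.png

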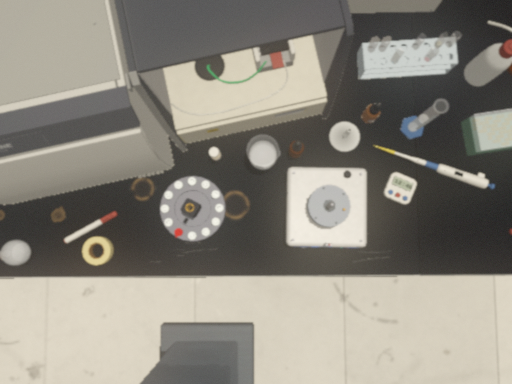

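The scene view shows the carousel at about (212,255), red cap at (217,268), drive at (312,190). The top view shows the carousel at (192,208) with red cap (179,232), the drive plate at (329,206), beaker (263,152), and vial (214,153).

```bash
cat > h.py <<'E'
import numpy as np, cv2
from scipy.spatial.transform import Rotation as R
def toplane(d,uv,z):
    uv=np.atleast_2d(np.asarray(uv,float)); K=d["intrinsics"]
    r=np.c_[uv,np.ones(len(uv))]@np.linalg.inv(K).T@R.from_quat(d["attitude"]).as_matrix().T
    return d["eye"]+r*((z-d["eye"][2])/r[:,2])[:,None]
def project(d,p):
    c=(np.atleast_2d(p)-d["eye"])@R.from_quat(d["attitude"]).as_matrix()
    q=c@d["intrinsics"].T; return q[:,:2]/q[:,2:]
def blobs(mask,amin=8):
    n,l,st,c=cv2.connectedComponentsWithStats(mask.astype(np.uint8))
    return [(c[i],st[i,4]) for i in range(1,n) if st[i,4]>=amin]
E
python3 - <<'E'
from h import *
for n in("top","scene"):
    d=dict(np.load(n+"0.npz")); im=d["pixels"]; hsv=cv2.cvtColor(im,cv2.COLOR_RGB2HSV)
    H,S,V=[hsv[:,:,i].astype(int) for i in range(3)]
    box=np.zeros(H.shape,bool)
    if n=="top": box[172:245,155:230]=1
    else: box[222:280,170:255]=1
    red=((H<8)|(H>172))&(S>140)&(V>80)
    rb=[toplane(d,c,.046)[0] for c,a in blobs(red&box)]
    wb=[(toplane(d,c,.046)[0],a) for c,a in blobs((S<40)&(V>200)&box,15)]
    print(n,"red",np.round(rb,4).tolist()); print("white",[(np.round(p[:2],3).tolist(),int(a)) for p,a in wb])
    if n=="top":
        P=np.array([p[:2] for p,a in wb]+[rb[0][:2]])
        A=np.c_[2*P,np.ones(len(P))]; s=np.linalg.lstsq(A,(P**2).sum(1),rcond=None)[0]
        print("centre",s[:2],"r",np.sqrt(s[2]+s[:2]@s[:2]))
        b2=np.zeros(H.shape,bool); b2[160:255,275:380]=1
        m=(V>190)&(S<40)&b2; pts=np.argwhere(m)[:,::-1].astype(np.float32)
        rect=cv2.minAreaRect(pts); bx=cv2.boxPoints(rect); w=toplane(d,bx,.05); print("housing",np.round(w,4).tolist(),w.mean(0))
        b3=np.zeros(H.shape,bool); b3[170:245,295:365]=1
        m2=(V<175)&b3; 
        for c,a in blobs(m2,200): print("plate",toplane(d,c,.09)[0],a)
        cv2.imwrite("pics/crop.png",cv2.resize(im[140:255,150:380,::-1],None,fx=3.4,fy=3.4,interpolation=cv2.INTER_CUBIC))
E
```

```text
top red [[0.5153, -0.0336, 0.046]]
white [([0.632, -0.064], 51), ([0.623, -0.033], 53), ([0.624, -0.095], 50), ([0.601, -0.011], 51), ([0.602, -0.118], 53), ([0.57, -0.002], 52), ([0.57, -0.126], 56), ([0.539, -0.118], 53), ([0.539, -0.011], 53), ([0.516, -0.096], 54), ([0.508, -0.064], 54)]
centre [ 0.56990015 -0.06454329] r 0.0619991901677718
housing [[0.4845, -0.2817, 0.05], [0.6581, -0.2839, 0.05], [0.6563, -0.4577, 0.05], [0.4832, -0.4533, 0.05]] [ 0.57053496 -0.36916954  0.05      ]
scene red [[0.5117, -0.0313, 0.046]]
white [([0.627, -0.098], 17), ([0.6, -0.119], 37), ([0.63, -0.064], 37), ([0.568, -0.126], 45), ([0.622, -0.034], 44), ([0.538, -0.119], 47), ([0.599, -0.011], 53), ([0.515, -0.096], 53), ([0.568, -0.002], 59), ([0.507, -0.065], 58), ([0.538, -0.011], 58)]
```

View pics/crop.png

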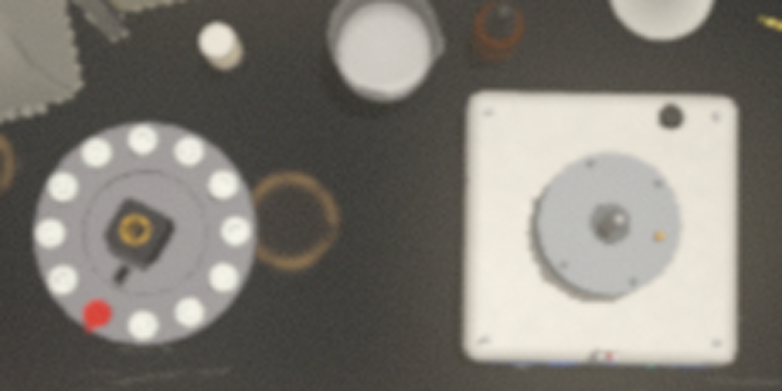

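The crop shows the hub at (137,231), the red cap at (97,313) and the slot at (122,275). On the drive it shows the spindle at (610,223), the brass pin at (659,236), and the index finger's red tip at (608,355).

```bash
python3 - <<'E'
from h import *
d=dict(np.load("top0.npz")); im=d["pixels"]; hsv=cv2.cvtColor(im,cv2.COLOR_RGB2HSV)
H,S,V=[hsv[:,:,i].astype(int) for i in range(3)]
def box(x0,y0,x1,y1):
    b=np.zeros(H.shape,bool); b[y0:y1,x0:x1]=1; return b
for c,a in blobs((S>50)&(H>8)&(H<30)&box(336,200,350,220),2): print("pin",c,toplane(d,c,.099)[0],a)
for c,a in blobs(((H<10)|(H>170))&(S>60)&box(320,236,340,250),2): print("idx",c,toplane(d,c,.098)[0],a)
m=(V<205)&box(304,180,352,232)
m=((V<200)&(V>150)&(S<40)&box(302,178,356,236)).astype(np.uint8)
m=cv2.morphologyEx(m,cv2.MORPH_OPEN,np.ones((3,3)))
cs,_=cv2.findContours(m,cv2.RETR_EXTERNAL,cv2.CHAIN_APPROX_NONE); c=max(cs,key=cv2.contourArea)
cc,r=cv2.minEnclosingCircle(c); print(cc,r, toplane(d,cc,.09)[0], r/494*1.073)
e=cv2.fitEllipse(cv2.convexHull(c)); print(e, toplane(d,e[0],.09)[0])
# depth-based plate
h=d["depth"]; vv,uu=np.nonzero(box(290,165,370,250)&(h>0)); 
K=d["intrinsics"];z=h[vv,uu]; P=np.c_[(uu-K[0,2])/K[0,0]*z,(vv-K[1,2])/K[1,1]*z,z]@R.from_quat(d["attitude"]).as_matrix().T+d["eye"]
p=P[(abs(P[:,2]-.09)<.006)]; print("plate depth",len(p),p.mean(0),(p.max(0)+p.min(0))/2,np.ptp(p,0))
p=P[P[:,2]>.115]; print("spindle",p.mean(0) if len(p) else 0,len(p))
p=P[(abs(P[:,2]-.05)<.006)]; print("housing",len(p),np.percentile(p,[0.5,99.5],axis=0))
E
```

```text
pin [343.71428571 209.        ] [ 0.56167922 -0.400135    0.099     ] 7
(327.4947509765625, 206.7024383544922) 22.265949249267578 [ 0.56740882 -0.36659688  0.09      ] 0.04836308409810548
((328.07891845703125, 206.10238647460938), (41.667179107666016, 43.03282165527344), 19.22389030456543) [ 0.5686997  -0.36788543  0.09      ]
plate depth 1366 [ 0.56990995 -0.36842219  0.08983498] [ 0.54977646 -0.36901632  0.0899667 ] [0.13033856 0.08984141 0.01154898]
spindle [ 0.57034512 -0.36792067  0.1294161 ] 29
housing 4421 [[ 0.48321734 -0.45665225  0.04449861]
 [ 0.65801636 -0.2868699   0.0548896 ]]
```

```bash
cat >> h.py <<'E'
def go(x,y,z,yaw=None):
    """remaining shift/turn in pendant units, tool assumed to point down"""
    from station import monitor
    s=monitor.sense(); M=R.from_quat(s["tool_rot"]).as_matrix(); p=s["tcp_pos"]
    yw=np.degrees(np.arctan2(M[1,1],M[0,1]))
    print("t %.2f"%s["t"],"tcp",np.round(p,4),"yaw %.2f"%yw,"tilt",np.round(M[:2,2],4),"F",np.round(s["force"],2),"gap %.3f"%s["finger_gap"],"gf",s["gripper_force"],"q6 %.2f"%s["q"][5])
    print("shift",np.round(M.T@(np.array([x,y,z])-p)/.8,4),"turn",None if yaw is None else round(-np.radians((yaw-yw+180)%360-180)/.12,3))
E
python3 -m pendant '[[[-0.0393,-0.0368,0,0,0,0,0.6],[-0.0393,-0.0368,0,0,0,0,0.6],[-0.0393,-0.0368,0,0,0,0,0.6],[-0.0393,-0.0368,0,0,0,0,0.6],[-0.0393,-0.0368,0,0,0,0,0.6],[-0.0393,-0.0368,0,0,0,0,0.6],[-0.0393,-0.0368,0,0,0,0,0.6],[-0.0393,-0.0368,0,0,0,0,0.6],[-0.0393,-0.0368,0,0,0,0,0.6],[-0.0393,-0.0368,0,0,0,0,0.6],[-0.0393,-0.0368,0,0,0,0,0.6],[-0.0393,-0.0368,0,0,0,0,0.6],[-0.0393,-0.0368,0,0,0,0,0.6],[-0.0393,-0.0368,0,0,0,0,0.6],[-0.0393,-0.0368,0,0,0,0,0.6],[-0.0393,-0.0368,0,0,0,0,0.6],[-0.0393,-0.0368,0,0,0,0,0.6],[-0.0393,-0.0368,0,0,0,0,0.6]]]'
python3 -m pendant '[[[0,0,0,0,0,0.94,0.6],[0,0,0,0,0,0.94,0.6],[0,0,0,0,0,0.94,0.6],[0,0,0,0,0,0.94,0.6],[0,0,0,0,0,0.94,0.6],[0,0,0,0,0,0.94,0.6],[0,0,0,0,0,0.94,0.6],[0,0,0,0,0,0.94,0.6],[0,0,0,0,0,0.94,0.6],[0,0,0,0,0,0.94,0.6],[0,0,0,0,0,0.94,0.6],[0,0,0,0,0,0.94,0.6],[0,0,0,0,0,0.94,0.6],[0,0,0,0,0,0.94,0.6],[0,0,0,0,0,0.94,0.6],[0,0,0,0,0,0.94,0.6],[0,0,0,0,0,0,0.6],[0,0,0,0,0,0,0.6]]]'
python3 -c "
from h import *
go(.57,-.065,.245,-29.6)
from station import eyes
d=eyes.snapshot('wrist'); np.savez('w1.npz',**d); print(d['eye'],d['attitude']); cv2.imwrite('pics/w1.png',d['pixels'][:,:,::-1])"
```

```text
t: 1.9
tcp_pos: [0.5706, -0.066, 0.2449]
tool_rot: [0.139, 0.99, 0.0, -0.0]
force: [1.7, 0.1, 0.2]
finger_gap: 0.601
gripper_force: 0.0
t: 3.7
tcp_pos: [0.57, -0.0643, 0.245]
tool_rot: [0.863, 0.506, -0.0, -0.0]
force: [-0.2, 0.6, 0.3]
finger_gap: 0.602
gripper_force: 0.0
t 3.70 tcp [ 0.57   -0.0643  0.245 ] yaw -29.24 tilt [-0.0006  0.0002] F [-0.17  0.59  0.29] gap 0.602 gf 0.0 q6 0.20
shift [-0.0008  0.0005  0.    ] turn 0.052
[0.61047797 0.008346   0.37258612] [ 0.95430449 -0.24900985 -0.04153542  0.159912  ]
```

View pics/w1.png

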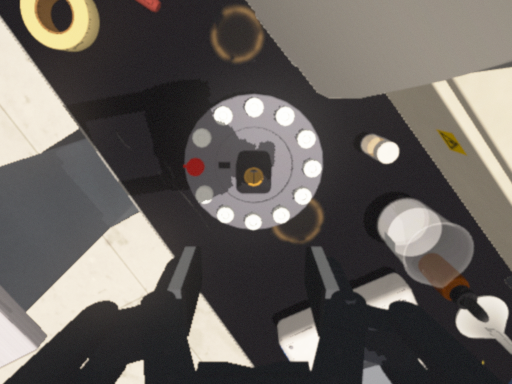

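The wrist view shows the carousel at (254,161), red cap (195,167) and hub (253,175) ahead of the fingers. I'll refine from the caps here.

```bash
cat >> h.py <<'E'
def caps(d,zcap,near,rad=.09):
    im=d["pixels"]; hsv=cv2.cvtColor(im,cv2.COLOR_RGB2HSV); H,S,V=[hsv[:,:,i].astype(int) for i in range(3)]
    red=((H<8)|(H>172))&(S>140)&(V>80); wh=(S<45)&(V>185)
    f=lambda m:[p for p in (toplane(d,c,zcap)[0][:2] for c,a in blobs(m,25) if a<900) if np.linalg.norm(p-near)<rad]
    r=f(red); P=np.array(f(wh)+r[:1])
    s=np.linalg.lstsq(np.c_[2*P,np.ones(len(P))],(P**2).sum(1),rcond=None)[0]; c=s[:2]
    a=np.degrees(np.arctan2(*(P-c).T[::-1])); a0=a[-1]
    dev=(a-a0+15)%30-15
    print("n",len(P),"nred",len(r),"c",np.round(c,4),"r %.4f"%np.sqrt(s[2]+c@c),"red %.2f"%a0,"yaw %.2f"%(a0+dev.mean()),"sd %.2f"%dev.std())
E
python3 -c "
from h import *
caps(dict(np.load('w1.npz')),.046,np.array([.57,-.0645])); caps(dict(np.load('top0.npz')),.046,np.array([.57,-.0645]))
caps(dict(np.load('scene0.npz')),.046,np.array([.57,-.0645]))"
```

```text
n 11 nred 1 c [ 0.5699 -0.0648] r 0.0619 red 149.45 yaw 150.71 sd 2.05
n 12 nred 1 c [ 0.5699 -0.0644] r 0.0620 red 150.61 yaw 150.28 sd 0.21
n 11 nred 1 c [ 0.5674 -0.064 ] r 0.0620 red 149.61 yaw 150.27 sd 0.74
```

```bash
python3 -m pendant '[[[0,0,0.033,0,0,0.066,0.6],[0,0,0.033,0,0,0,0.6],[0,0,0.033,0,0,0,0.6],[0,0,0.033,0,0,0,0.6],[0,0,0.033,0,0,0,0.6],[0,0,0.033,0,0,0,0.6],[0,0,0.02,0,0,0,0.6],[0,0,0.012,0,0,0,0.6],[0,0,0,0,0,0,0.6],[0,0,0,0,0,0,0.6]]]' 50 && python3 -c "
from h import *
go(.57,-.0645,.060,-29.7)"
```

```text
t: 4.75
tcp_pos: [0.5707, -0.0645, 0.0618]
tool_rot: [0.865, 0.501, 0.0, 0.0]
force: [0.4, 0.2, 0.0]
finger_gap: 0.601
gripper_force: 0.0
t 4.75 tcp [ 0.5707 -0.0645  0.0618] yaw -29.81 tilt [ 0.0009 -0.0003] F [0.4  0.24 0.01] gap 0.601 gf 0.0 q6 0.21
shift [-0.0004 -0.0008  0.0022] turn -0.016
```

```bash
python3 -m pendant '[[[0,0,0.001,0,0,0,0.3],[0,0,0,0,0,0,0.3],[0,0,0,0,0,0,0.3],[0,0,0,0,0,0,0.3],[0,0,0,0,0,0,0.3],[0,0,0,0,0,0,0.3]]]' 50 && python3 -c "
from h import *
go(.57,-.0645,.060,-29.7)"
```

```text
t: 5.35
tcp_pos: [0.5711, -0.0646, 0.0617]
tool_rot: [0.865, 0.501, 0.001, 0.001]
force: [1.1, 0.4, 6.9]
finger_gap: 0.39
gripper_force: 52.8
t 5.35 tcp [ 0.5711 -0.0646  0.0617] yaw -29.83 tilt [ 0.0023 -0.0007] F [1.12 0.4  6.87] gap 0.390 gf 52.84585118293762 q6 0.21
shift [-0.0006 -0.0012  0.0021] turn -0.018
```

```bash
python3 -m pendant '[[[0,0,-0.01,0,0,0,0.3],[0,0,-0.03,0,0,0,0.3],[0,0,-0.04,0,0,0,0.3],[0,0,-0.04,0,0,0,0.3],[0,0,-0.04,0,0,0,0.3],[0,0,-0.04,0,0,0,0.3],[-0.017,0.0094,0,0,0,0,0.3],[-0.033,0.0188,0,0,0,0,0.3],[-0.033,0.0188,0,0,0,0,0.3],[-0.033,0.0188,0,0,0,0,0.3],[-0.033,0.0188,0,0,0,0,0.3],[-0.033,0.0188,0,0,0,0,0.3],[-0.033,0.0188,0,0,0,0,0.3],[-0.033,0.0188,0,0,0,0,0.3],[-0.033,0.0188,0,0,0,0,0.3],[-0.033,0.0188,0,0,0,0,0.3],[-0.016,0.0094,0,0,0,0,0.3]]]' && python3 -m pendant '[[[0,0,0,0,0,-0.4,0.3],[0,0,0,0,0,-0.8,0.3],[0,0,0,0,0,-0.8,0.3],[0,0,0,0,0,-0.8,0.3],[0,0,0,0,0,-0.8,0.3],[0,0,0,0,0,-0.8,0.3],[0,0,0,0,0,-0.8,0.3],[0,0,0,0,0,-0.8,0.3],[0,0,0,0,0,-0.8,0.3],[0,0,0,0,0,-0.8,0.3],[0,0,0,0,0,-0.8,0.3],[0,0,0,0,0,-0.8,0.3],[0,0,0,0,0,-0.8,0.3],[0,0,0,0,0,-0.8,0.3],[0,0,0,0,0,-0.8,0.3],[0,0,0,0,0,-0.8,0.3],[0,0,0,0,0,-0.8,0.3],[0,0,0,0,0,-0.8,0.3],[0,0,0,0,0,-0.47,0.3],[0,0,0,0,0,0,0.3]]]' && python3 -c "
from h import *
go(.57,-.3685,.222,69.7)
from station import eyes,monitor
for n in('scene','wrist','top'):
    d=eyes.snapshot(n); np.savez(n+'2.npz',**d); cv2.imwrite('pics/%s2.png'%n,d['pixels'][:,:,::-1])
"
```

```text
t: 7.05
tcp_pos: [0.5675, -0.3711, 0.2179]
tool_rot: [0.866, 0.5, -0.001, -0.001]
force: [0.5, -0.9, -3.7]
finger_gap: 0.391
gripper_force: 51.6
t: 9.05
tcp_pos: [0.5683, -0.3671, 0.2188]
tool_rot: [0.177, 0.984, 0.001, -0.002]
force: [-0.4, 0.5, -3.4]
finger_gap: 0.39
gripper_force: 51.6
t 9.05 tcp [ 0.5683 -0.3671  0.2188] yaw 69.66 tilt [-0.0028  0.0028] F [-0.41  0.48 -3.44] gap 0.390 gf 51.552459597587585 q6 -1.95
shift [-0.0025 -0.0009 -0.004 ] turn -0.006
```

View pics/scene2.png

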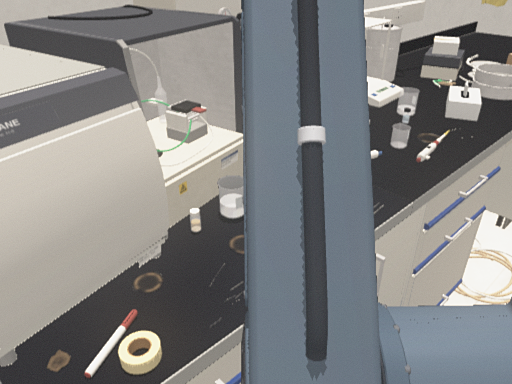

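The scene view is blocked by the arm, so I'll use the wrist and top views.

```bash
python3 - <<'E'
from h import *
t=dict(np.load('top2.npz'));w=dict(np.load('wrist2.npz'))
for d in(t,w):
    try: caps(d,.203,np.array([.569,-.368]))
    except Exception as e: print(e)
cv2.imwrite("pics/c2.png",np.hstack([cv2.resize(t["pixels"][140:260,270:390,::-1],(400,400)),cv2.resize(w["pixels"][:,:,::-1],(400,300))[:300].copy() if 0 else cv2.copyMakeBorder(cv2.resize(w["pixels"][:,:,::-1],(400,300)),0,100,0,0,0)]))
E
```

```text
n 2 nred 0 c [ 0.2615 -0.0095] r 0.4590 red -58.26 yaw -63.69 sd 5.44
n 10 nred 0 c [ 0.5654 -0.3714] r 0.0631 red -16.36 yaw -18.96 sd 6.94
```

View pics/c2.png

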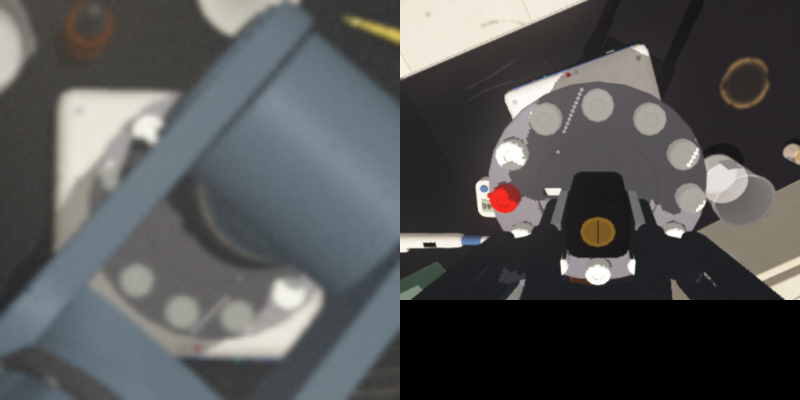

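The left crop shows the carousel mostly hidden by the arm, with index red at (196,348). The right crop (wrist) shows the carousel held level: red cap (505,197), caps (546,120), (598,105), (650,119), hub bore (598,232), and the index finger visible at (568,75).

```bash
python3 - <<'E'
from h import *
w=dict(np.load('wrist2.npz')); im=w["pixels"]
g=cv2.medianBlur(cv2.cvtColor(im,cv2.COLOR_RGB2GRAY),3)
C=cv2.HoughCircles(g,cv2.HOUGH_GRADIENT,1,30,param1=80,param2=14,minRadius=15,maxRadius=24)[0]
T=np.array([.5683,-.3671]); tool=lambda P:np.round(P,4)
P=[]
for u,v,r in C:
    p=toplane(w,[u,v],.203)[0][:2]
    if abs(np.linalg.norm(p-T)-.062)<.006: P.append(p); print(np.round([u,v,r]),np.round(p,4))
P=np.array(P); s=np.linalg.lstsq(np.c_[2*P,np.ones(len(P))],(P**2).sum(1),rcond=None)[0]; c=s[:2]
print("c",c,"r",np.sqrt(s[2]+c@c)); a=np.degrees(np.arctan2(*(P-c).T[::-1])); print(np.round(np.sort(a%30),2))
hsv=cv2.cvtColor(im,cv2.COLOR_RGB2HSV); b=(hsv[:,:,0]>8)&(hsv[:,:,0]<30)&(hsv[:,:,1]>90)
b[:260]=0;b[:,:200]=0;b[:,300:]=0;b[330:]=0
for q,n in blobs(b,100): print("bore",q,n,toplane(w,q,.235)[0])
E
```

```text
[362. 198.  20.] [ 0.5558 -0.3076]
[252. 136.  20.] [ 0.51   -0.3464]
[134. 252.  20.] [ 0.5437 -0.4231]
[140. 198.  17.] [ 0.5192 -0.4073]
[188. 152.  21.] [ 0.5069 -0.3768]
[372. 252.  20.] [ 0.5858 -0.3099]
[318. 152.  22.] [ 0.527  -0.3213]
[254. 346.  18.] [ 0.6215 -0.3873]
c [ 0.56559152 -0.36718242] r 0.06011320701485647
[ 8.6   9.28  9.36  9.51 10.02 10.18 10.6  10.88]
bore [252.93599449 296.42807983] 1453 [ 0.56770409 -0.36765832  0.235     ]
```

```bash
python3 -m pendant '[[[-0.0025,-0.0009,0,0,0,0,0.3],[0,0,0.008,0,0,0,0.3],[0,0,0.014,0,0,0,0.3],[0,0,0.014,0,0,0,0.3],[0,0,0.01,0,0,0,0.3],[0,0,0.006,0,0,0,0.3],[0,0,0.004,0,0,0,0.3],[0,0,0.004,0,0,0,0.3],[0,0,0.004,0,0,0,0.3],[0,0,0.004,0,0,0,0.3],[0,0,0,0,0,0,0.3]]]' && python3 -c "
from h import *
go(.57,-.3685,.131,69.7)"
```

```text
t: 10.3
tcp_pos: [0.5708, -0.3694, 0.1657]
tool_rot: [0.177, 0.984, 0.0, -0.0]
force: [-0.0, 1.8, -3.3]
finger_gap: 0.393
gripper_force: 51.6
t 10.30 tcp [ 0.5708 -0.3694  0.1657] yaw 69.66 tilt [-0.0005  0.0005] F [-0.05  1.78 -3.33] gap 0.393 gf 51.605390310287476 q6 -1.95
shift [0.0012 0.0007 0.0434] turn -0.006
```

```bash
python3 -m pendant '[[[0.0008,0.0004,0.003,0,0,0,0.3],[0,0,0.003,0,0,0,0.3],[0,0,0.003,0,0,0,0.3],[0,0,0.003,0,0,0,0.3],[0,0,0,0,0,0,0.3]]]' && python3 -c "
from h import *
go(.57,-.3685,.131,69.7)"; python3 -m pendant '[[[0,0,0.003,0,0,0,0.3],[0,0,0.003,0,0,0,0.3],[0,0,0.003,0,0,0,0.3],[0,0,0.003,0,0,0,0.3],[0,0,0.003,0,0,0,0.3],[0,0,0,0,0,0,0.3]]]' && python3 -c "
from h import *
go(.57,-.3685,.131,69.7)"
```

```text
t: 10.8
tcp_pos: [0.5704, -0.369, 0.156]
tool_rot: [0.177, 0.984, 0.0, -0.0]
force: [0.0, -0.3, -3.7]
finger_gap: 0.387
gripper_force: 51.6
t 10.80 tcp [ 0.5704 -0.369   0.156 ] yaw 69.66 tilt [-0.0003  0.0003] F [ 0.   -0.3  -3.74] gap 0.387 gf 51.60777032375336 q6 -1.95
shift [0.0006 0.0004 0.0313] turn -0.006
t: 11.4
tcp_pos: [0.5704, -0.3691, 0.1441]
tool_rot: [0.177, 0.984, 0.0, -0.0]
force: [0.5, -0.6, -4.4]
finger_gap: 0.389
gripper_force: 51.6
t 11.40 tcp [ 0.5704 -0.3691  0.1441] yaw 69.65 tilt [-0.0001  0.0001] F [ 0.53 -0.56 -4.37] gap 0.389 gf 51.609118580818176 q6 -1.95
shift [0.0008 0.0005 0.0164] turn -0.007
```

```bash
python3 -m pendant '[[[0,0,0.003,0,0,0,0.3],[0,0,0.003,0,0,0,0.3],[0,0,0.003,0,0,0,0.3],[0,0,0.002,0,0,0,0.3],[0,0,0.001,0,0,0,0.3],[0,0,0,0,0,0,0.3]]]'; python3 -m pendant '[[[0,0,0.0005,0,0,0,0.3],[0,0,0.0005,0,0,0,0.3],[0,0,0,0,0,0,0.3]]]' ; python3 -m pendant '[[[0,0,0.0005,0,0,0,0.3],[0,0,0.0005,0,0,0,0.3],[0,0,0,0,0,0,0.3]]]'; python3 -m pendant '[[[0,0,0.0005,0,0,0,0.3],[0,0,0,0,0,0,0.3]]]'
```

```text
t: 12.0
tcp_pos: [0.5704, -0.3691, 0.1348]
tool_rot: [0.177, 0.984, 0.0, -0.0]
force: [-0.1, -0.8, -5.0]
finger_gap: 0.385
gripper_force: 51.6
t: 12.3
tcp_pos: [0.5705, -0.369, 0.1341]
tool_rot: [0.177, 0.984, -0.0, 0.0]
force: [-0.4, -0.1, -4.9]
finger_gap: 0.394
gripper_force: 51.6
t: 12.6
tcp_pos: [0.5705, -0.369, 0.1333]
tool_rot: [0.177, 0.984, -0.0, 0.0]
force: [0.1, -0.4, -3.9]
finger_gap: 0.388
gripper_force: 51.6
t: 12.8
tcp_pos: [0.5705, -0.369, 0.1329]
tool_rot: [0.177, 0.984, -0.0, 0.0]
force: [0.8, -0.4, -5.0]
finger_gap: 0.392
gripper_force: 51.6
```

```bash
for i in 1 ; do python3 -m pendant '[[[0,0,0.001,0,0,0,0.3],[0,0,0,0,0,0,0.3]]]'; python3 -m pendant '[[[0,0,0.001,0,0,0,0.3],[0,0,0,0,0,0,0.3]]]'; python3 -m pendant '[[[0,0,0.0008,0,0,0,0.3],[0,0,0,0,0,0,0.3]]]'; done
```

```text
t: 13.0
tcp_pos: [0.5705, -0.369, 0.132]
tool_rot: [0.177, 0.984, 0.0, 0.0]
force: [0.4, -0.0, -3.9]
finger_gap: 0.391
gripper_force: 51.6
t: 13.2
tcp_pos: [0.5705, -0.369, 0.1312]
tool_rot: [0.177, 0.984, 0.0, 0.0]
force: [-0.0, -0.5, -3.0]
finger_gap: 0.392
gripper_force: 51.6
t: 13.4
tcp_pos: [0.5704, -0.369, 0.1307]
tool_rot: [0.177, 0.984, -0.0, -0.0]
force: [-0.7, -0.9, -3.8]
finger_gap: 0.389
gripper_force: 51.6
```

```bash
python3 -m pendant '[[[0,0,0.0008,0,0,0,0.3],[0,0,0,0,0,0,0.3]]]'; python3 -m pendant '[[[0,0,0.0008,0,0,0,0.3],[0,0,0,0,0,0,0.3]]]'
```

```text
t: 13.6
tcp_pos: [0.5705, -0.3691, 0.1304]
tool_rot: [0.177, 0.984, -0.0, 0.0]
force: [-0.2, 0.9, -1.4]
finger_gap: 0.394
gripper_force: 51.9
t: 13.8
tcp_pos: [0.5706, -0.3692, 0.1299]
tool_rot: [0.177, 0.984, -0.0, 0.0]
force: [-1.0, 0.4, 0.3]
finger_gap: 0.391
gripper_force: 52.1
```

```bash
python3 -m pendant '[[[0,0,0,0,0,-0.1,0.3],[0,0,0,0,0,-0.15,0.3],[0,0,0,0,0,-0.15,0.3],[0,0,0,0,0,0,0.3]]]'; python3 -m pendant '[[[0,0,0,0,0,-0.1,0.3],[0,0,0,0,0,-0.1,0.3],[0,0,0,0,0,0,0.3]]]';  python3 -c "
from h import *
go(.57,-.3685,.131,75.8)"
```

```text
t: 14.2
tcp_pos: [0.5706, -0.369, 0.1288]
tool_rot: [0.153, 0.988, 0.0, 0.0]
force: [0.6, -0.6, -3.6]
finger_gap: 0.388
gripper_force: 51.6
t: 14.5
tcp_pos: [0.5705, -0.369, 0.1289]
tool_rot: [0.141, 0.99, 0.0, -0.0]
force: [0.0, -1.0, -4.8]
finger_gap: 0.391
gripper_force: 51.6
t 14.50 tcp [ 0.5705 -0.369   0.1289] yaw 73.80 tilt [-0.0001  0.0002] F [ 0.03 -0.99 -4.81] gap 0.391 gf 51.56719207763672 q6 -2.03
shift [ 0.0008  0.0004 -0.0026] turn -0.291
```

```bash
python3 -m pendant '[[[0,0,0.001,0,0,0,0.3],[0,0,0.001,0,0,0,0.3],[0,0,0,0,0,0,0.3]]]'; python3 -m pendant '[[[0,0,0.001,0,0,0,0.3],[0,0,0.001,0,0,0,0.3],[0,0,0,0,0,0,0.3]]]'; python3 -c "
from station import monitor
s=monitor.sense();print(s['ft_torque'],s['force'])"
```

```text
t: 14.8
tcp_pos: [0.5705, -0.369, 0.1277]
tool_rot: [0.141, 0.99, 0.0, -0.0]
force: [1.0, -0.5, -4.4]
finger_gap: 0.387
gripper_force: 51.6
t: 15.1
tcp_pos: [0.5704, -0.369, 0.1261]
tool_rot: [0.141, 0.99, 0.0, -0.0]
force: [0.5, -0.1, -4.6]
finger_gap: 0.386
gripper_force: 51.6
[-0.0871348  -0.12237007  0.06303319] [ 0.53005536 -0.06172874 -4.5543635 ]
```

```bash
python3 -m pendant '[[[0,0,0.001,0,0,0,0.3],[0,0,0.001,0,0,0,0.3],[0,0,0,0,0,0,0.3]]]'; python3 -m pendant '[[[0,0,0.001,0,0,0,0.3],[0,0,0.001,0,0,0,0.3],[0,0,0,0,0,0,0.3]]]';  python3 -m pendant '[[[0,0,0.001,0,0,0,0.3],[0,0,0,0,0,0,0.3]]]'
```

```text
t: 15.4
tcp_pos: [0.5705, -0.3691, 0.1245]
tool_rot: [0.141, 0.99, -0.0, 0.0]
force: [-0.1, 0.2, -3.5]
finger_gap: 0.394
gripper_force: 51.6
t: 15.7
tcp_pos: [0.5705, -0.369, 0.1229]
tool_rot: [0.141, 0.99, 0.0, -0.0]
force: [1.2, -0.6, -3.7]
finger_gap: 0.39
gripper_force: 51.6
t: 15.9
tcp_pos: [0.5705, -0.369, 0.1221]
tool_rot: [0.141, 0.99, -0.0, -0.0]
force: [0.4, -0.1, -3.6]
finger_gap: 0.389
gripper_force: 51.6
```

```bash
python3 -m pendant '[[[0,0,0.0008,0,0,0,0.3],[0,0,0,0,0,0,0.3]]]'; python3 -m pendant '[[[0,0,0.0006,0,0,0,0.3],[0,0,0,0,0,0,0.3]]]';  python3 -m pendant '[[[0,0,0.0004,0,0,0,0.3],[0,0,0,0,0,0,0.3]]]'; python3 -c "
from h import *
go(.57,-.3685,.131,0)"
```

```text
t: 16.1
tcp_pos: [0.5705, -0.369, 0.1217]
tool_rot: [0.141, 0.99, -0.0, 0.0]
force: [0.3, -0.3, -2.1]
finger_gap: 0.387
gripper_force: 51.8
t: 16.3
tcp_pos: [0.5705, -0.3691, 0.1216]
tool_rot: [0.141, 0.99, -0.0, 0.0]
force: [-0.7, 0.6, -0.9]
finger_gap: 0.39
gripper_force: 52.0
t: 16.5
tcp_pos: [0.5705, -0.369, 0.1213]
tool_rot: [0.141, 0.99, -0.0, 0.0]
force: [-1.2, 0.6, 1.9]
finger_gap: 0.388
gripper_force: 52.2
t 16.50 tcp [ 0.5705 -0.369   0.1213] yaw 73.78 tilt [ 0.0002 -0.0002] F [-1.17  0.62  1.93] gap 0.388 gf 52.19941198825836 q6 -2.03
shift [ 0.0008  0.0005 -0.0122] turn 10.731
```

```bash
python3 -m pendant '[[[0,0,-0.0004,0,0,0.3,0.3],[0,0,0,0,0,0.6,0.3],[0,0,0,0,0,0.6,0.3],[0,0,0,0,0,0.6,0.3],[0,0,0,0,0,0.6,0.3],[0,0,0,0,0,0.6,0.3],[0,0,0,0,0,0.6,0.3],[0,0,0,0,0,0.6,0.3],[0,0,0,0,0,0.6,0.3],[0,0,0,0,0,0.6,0.3],[0,0,0,0,0,0.6,0.3],[0,0,0,0,0,0.6,0.3],[0,0,0,0,0,0.6,0.3],[0,0,0,0,0,0.6,0.3],[0,0,0,0,0,0.6,0.3],[0,0,0,0,0,0.6,0.3],[0,0,0,0,0,0.6,0.3],[0,0,0,0,0,0.6,0.3],[0,0,0,0,0,0.3,0.3],[0,0,0,0,0,0,0.3]]]';  python3 - <<'E'
from h import *
go(.57,-.3685,.1215,-.5)
from station import eyes
w=eyes.snapshot('wrist'); np.savez('wrist3.npz',**w)
t=eyes.snapshot('top'); np.savez('top3.npz',**t)
d=dict(np.load('top0.npz')); im=d["pixels"].astype(int)
red=im[:,:,0]-np.maximum(im[:,:,1],im[:,:,2]); sub=red[236:250,315:345]
m=np.zeros(red.shape,bool); m[236:250,315:345]=sub>25
for c,a in blobs(m,2): print("idx",c,a,toplane(d,c,.098)[0])
hsv=cv2.cvtColor(d["pixels"],cv2.COLOR_RGB2HSV); H=((hsv[:,:,2]>150)&(hsv[:,:,1]<60)).astype(np.uint8)
b=np.zeros_like(H); b[160:255,280:375]=1
cs,_=cv2.findContours(H*b,cv2.RETR_EXTERNAL,cv2.CHAIN_APPROX_NONE); c=max(cs,key=cv2.contourArea)[:,0]
W=toplane(d,c,.05)[:,:2]; x,y=W.T
for nm,sel,ax in(("front",x<x.min()+.01,0),("back",x>x.max()-.01,0),("l",y>y.max()-.01,1),("r",y<y.min()+.01,1)):
    s=sel&(abs(W[:,1-ax]-(-.3685 if ax==0 else .57))<.07); k=np.polyfit(W[s,1-ax],W[s,ax],1)
    print(nm,np.degrees(np.arctan(k[0])),np.polyval(k,-.3685 if ax==0 else .57))
big=np.hstack([cv2.resize(w["pixels"][:,:,::-1],(512,384)),cv2.copyMakeBorder(cv2.resize(t["pixels"][190:255,295:365,::-1],(280,260)),0,124,0,0,0)])
cv2.imwrite("pics/c3.png",big)
E
```

```text
t: 18.5
tcp_pos: [0.5718, -0.3705, 0.1217]
tool_rot: [0.71, 0.704, -0.0, 0.002]
force: [1.8, -2.6, -0.1]
finger_gap: 0.389
gripper_force: 52.0
t 18.50 tcp [ 0.5718 -0.3705  0.1217] yaw -0.46 tilt [ 0.0034 -0.0034] F [ 1.75 -2.64 -0.06] gap 0.389 gf 52.03822731971741 q6 -0.73
shift [ 0.0025 -0.0022  0.0002] turn 0.005
idx [329.  244.5] 2 [ 0.48603921 -0.36725045  0.098     ]
front 1.4562720064720687 0.4824008472572146
back 1.8961515447864785 0.6580577351258426
l -1.219121902035861 -0.2807894917400288
r -1.469058024859728 -0.45777793178273174
```

View pics/c3.png

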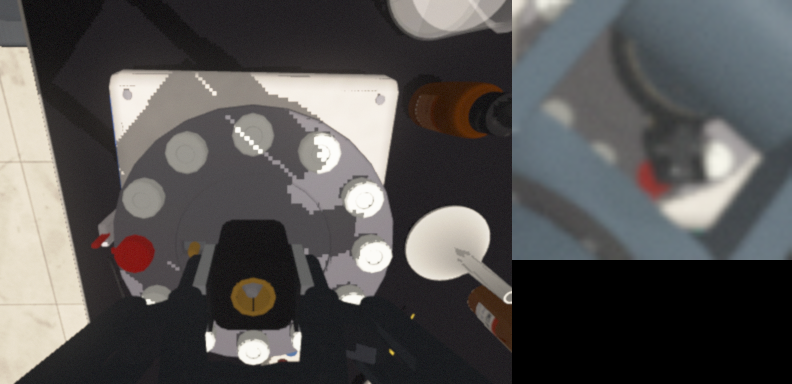

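The wrist view shows the red cap at (134,254) and the index finger's red tip at (100,241), so the two are nearly in line. The brass pin is in the slot at (194,249), and the spindle tip is just below the bore top at (253,292). I'll measure the angles.

```bash
python3 - <<'E'
from h import *
w=dict(np.load('wrist3.npz')); im=w["pixels"]; i=im.astype(int)
red=(i[:,:,0]-np.maximum(i[:,:,1],i[:,:,2])>70); red[:200]=0;red[300:]=0;red[:,200:]=0
for c,a in blobs(red,10): print("red",c,a,"@.106",np.round(toplane(w,c,.106)[0],4),"@.098",np.round(toplane(w,c,.098)[0],4))
ys,xs=np.nonzero(red[:,:112]); print("tip px",xs.min(),xs.max(),ys.min(),ys.max())
hsv=cv2.cvtColor(im,cv2.COLOR_RGB2HSV); b=(hsv[:,:,0]>8)&(hsv[:,:,0]<30)&(hsv[:,:,1]>90)
b[:260]=0;b[:,:200]=0;b[:,300:]=0;b[330:]=0
for c,n in blobs(b,100): print("bore",c,n,toplane(w,c,.138)[0])
g=cv2.medianBlur(cv2.cvtColor(im,cv2.COLOR_RGB2GRAY),3)
P=[]
for u,v,r in cv2.HoughCircles(g,cv2.HOUGH_GRADIENT,1,30,param1=80,param2=14,minRadius=15,maxRadius=24)[0]:
    p=toplane(w,[u,v],.106)[0][:2]; q=p-[.5712,-.3698]
    if abs(np.hypot(*q)-.062)<.006: P.append(p)
P=np.array(P); s=np.linalg.lstsq(np.c_[2*P,np.ones(len(P))],(P**2).sum(1),rcond=None)[0]
a=np.degrees(np.arctan2(*(P-s[:2]).T[::-1])); print("caps c",s[:2],"ang",np.round((a+15)%30-15,2))
cv2.imwrite("pics/c4.png",cv2.resize(im[200:300,70:210,::-1],None,fx=5,fy=5,interpolation=cv2.INTER_NEAREST))
E
```

```text
red [ 99.05882353 240.76470588] 102 @.106 [ 0.495  -0.3606  0.106 ] @.098 [ 0.4907 -0.3647  0.098 ]
red [133.64260563 253.47799296] 1136 @.106 [ 0.5112 -0.3679  0.106 ] @.098 [ 0.5079 -0.3725  0.098 ]
tip px 92 111 234 250
bore [253.10505213 297.6776263 ] 1247 [ 0.57139975 -0.37095721  0.138     ]
caps c [ 0.57167321 -0.36787609] ang [-0.08 -0.85 -0.21  0.07  0.38 -0.14 -0.22  0.75]
```

View pics/c4.png

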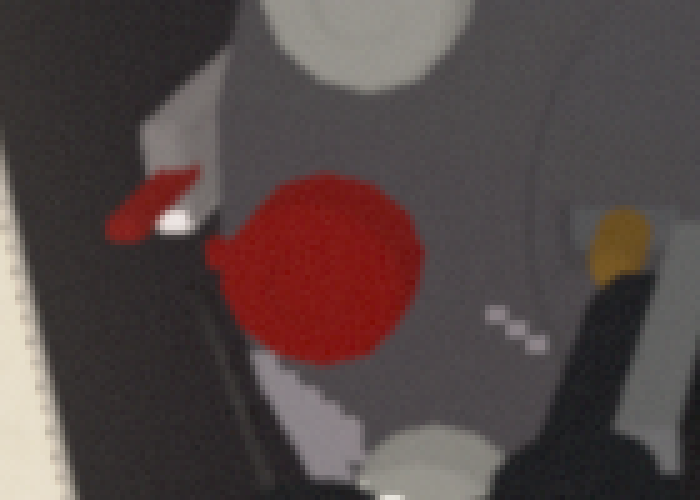

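The crop shows the red rim mark at (212,252), the index red tip patch spanning (107–200, 167–243), and the pin in the slot at (620,245). The tip appears slightly to one side of the mark's radial line.

```bash
python3 - <<'E'
from h import *
w=dict(np.load('wrist3.npz')); print("eye",w["eye"])
n=["mark","tipLB","tipRT","tipC"]
p=toplane(w,[[112.4,250.4],[91.6,247.5],[109.5,233.5],[99,240.8]],.098)
A=np.array([.5717,-.3700])
for k,q in zip(n,p): print(k,np.round(q,4),"r %.4f ang %.2f"%(np.hypot(*(q[:2]-A)),np.degrees(np.arctan2(*(q[:2]-A)[::-1]))%360))
for ang in(178.5,179.5):
  u=np.array([np.cos(np.radians(ang)),np.sin(np.radians(ang))])
  for r in(.074,.082): print(ang,r,project(w,[*(A+r*u),.098]))
# top0 index
d=dict(np.load('top0.npz'))
for ang in(177.5,178.5,179.5):
  u=np.array([np.cos(np.radians(ang)),np.sin(np.radians(ang))]); print(ang,project(d,[*(np.array([.5705,-.369])+.082*u),.098]))
s=dict(np.load('scene0.npz'))
for nm,e in(("scene",s),):
  u=np.array([np.cos(np.radians(178.5)),np.sin(np.radians(178.5))]);print(nm,project(e,[*(np.array([.5705,-.369])+.082*u),.098]),project(e,[.5705,-.369,.136]))
cv2.imwrite("pics/c5.png",np.hstack([cv2.resize(s["pixels"][150:230,260:365,::-1],(525,400),interpolation=cv2.INTER_CUBIC),cv2.resize(d["pixels"][225:255,310:348,::-1],(270,400),interpolation=cv2.INTER_NEAREST)]))
E
```

```text
eye [ 0.57159195 -0.28675719  0.24902148]
mark [ 0.4968 -0.3705  0.098 ] r 0.0749 ang 180.39
tipLB [ 0.4861 -0.3687  0.098 ] r 0.0856 ang 179.11
tipRT [ 0.4968 -0.3606  0.098 ] r 0.0755 ang 172.82
tipC [ 0.4907 -0.3648  0.098 ] r 0.0812 ang 176.30
178.5 0.074 [[113.37630939 246.29028614]]
178.5 0.082 [[ 98.17662062 246.07267622]]
179.5 0.074 [[113.70294966 248.46016532]]
179.5 0.082 [[ 98.580834   248.47815218]]
177.5 [[328.1202132  243.31376471]]
178.5 [[328.79099264 243.33211833]]
179.5 [[329.46188777 243.33874184]]
scene [[338.55127994 187.48557736]] [[312.02933052 160.31980621]]
```

View pics/c5.png

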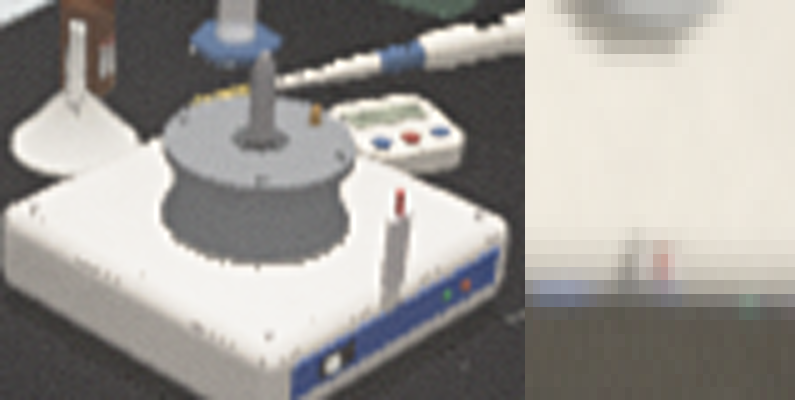

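```bash
python3 -m pendant '[[[-0.001,0.001,0,0,0,0.1,0.3],[-0.0005,0.0005,0,0,0,0.1,0.3],[0,0,0,0,0,0,0.3],[0,0,0,0,0,0,0.3]]]'; python3 - <<'E'
from h import *
go(.57,-.3685,.1217,-1.9)
from station import eyes
w=eyes.snapshot('wrist'); np.savez('wrist4.npz',**w)
cv2.imwrite("pics/c6.png",cv2.resize(w["pixels"][200:300,70:210,::-1],None,fx=5,fy=5,interpolation=cv2.INTER_NEAREST))
# triangulate index tip: scene0 red tip, top0
s=dict(np.load('scene0.npz')); i=s["pixels"].astype(int); m=(i[:,:,0]-np.maximum(i[:,:,1],i[:,:,2])>40); z=np.zeros_like(m); z[182:198,333:347]=m[182:198,333:347]
for c,a in blobs(z,2): print("scene tip",c,a,[np.round(toplane(s,c,h)[0][:2],4).tolist() for h in(.098,.094,.09)])
b=(i[:,:,0]-i[:,:,2]>50); z=np.zeros_like(m); z[165:180,318:328]=b[165:180,318:328]
for c,a in blobs(z,2): print("scene pin",c,a,toplane(s,c,.095)[0])
E
```

```text
t: 19.0
tcp_pos: [0.5719, -0.3706, 0.1215]
tool_rot: [0.718, 0.696, -0.0, 0.001]
force: [1.6, -2.5, 2.8]
finger_gap: 0.392
gripper_force: 52.4
t 19.00 tcp [ 0.5719 -0.3706  0.1215] yaw -1.85 tilt [ 0.0007 -0.0009] F [ 1.65 -2.54  2.81] gap 0.392 gf 52.389963269233704 q6 -0.71
shift [ 0.0025 -0.0024 -0.0003] turn 0.008
scene tip [339.5 190. ] 10 [[0.4803, -0.3593], [0.4842, -0.3651], [0.488, -0.371]]
scene pin [322.66666667 172.5       ] 6 [ 0.56188581 -0.40227745  0.095     ]
```

```bash
python3 -m pendant '[[[-0.001,0.001,-0.0005,0,0,0,0.3],[0,0,0,0,0,0,0.3],[0,0,0,0,0,0,0.4],[0,0,0,0,0,0,0.45],[0,0,0,0,0,0,0.55],[0,0,0,0,0,0,0.6],[0,0,0,0,0,0,0.6],[0,0,0,0,0,0,0.6]]]'; python3 -c "
from h import *
go(.57,-.37,.25,-1.9)"
```

```text
t: 19.85
tcp_pos: [0.5724, -0.371, 0.1214]
tool_rot: [0.718, 0.696, 0.0, -0.0]
force: [-0.3, 0.6, -0.2]
finger_gap: 0.601
gripper_force: 0.0
t 19.85 tcp [ 0.5724 -0.371   0.1214] yaw -1.86 tilt [-0.0002  0.0003] F [-0.33  0.61 -0.25] gap 0.601 gf 0.0 q6 -0.71
shift [ 0.0012 -0.003  -0.1608] turn 0.007
```

```bash
python3 -m pendant '[[[0,0,-0.01,0,0,0,0.6],[0,0,-0.02,0,0,0,0.6],[0,0,-0.03,0,0,0,0.6],[0,0,-0.03,0,0,0,0.6],[0,0,-0.04,0,0,0,0.6],[0,0,-0.03,0,0,0,0.6],[0.04,0,0,0,0,0,0.6],[0.05,0,0,0,0,0,0.6],[0.05,0,0,0,0,0,0.6],[0.05,0,0,0,0,0,0.6],[0.05,0,0,0,0,0,0.6],[0.05,0,0,0,0,0,0.6],[0.05,0,0,0,0,0,0.6],[0.05,0,0,0,0,0,0.6],[0,0,0,0,0,0,0.6]]]'; python3 - <<'E'
from h import *
go(.57,-.37,.25,-1.9)
from station import eyes
D={}
for n in('top','scene'):
    d=eyes.snapshot(n); np.savez(n+'5.npz',**d); D[n]=d; print(n); caps(d,.106,np.array([.5705,-.369]))
    i=d["pixels"].astype(int); r=i[:,:,0]-np.maximum(i[:,:,1],i[:,:,2])
    for c,a in blobs(r>25,2):
        p=toplane(d,c,.098)[0]
        if np.hypot(p[0]-.5,p[1]+.369)<.05: print("red",np.round(c,1),a,np.round(p,4))
t,s=D["top"],D["scene"]
cv2.imwrite("pics/c7.png",np.hstack([cv2.resize(s["pixels"][140:235,255:370,::-1],(460,380),interpolation=cv2.INTER_CUBIC),cv2.resize(t["pixels"][165:255,290:370,::-1],(338,380),interpolation=cv2.INTER_CUBIC)]))
E
```

```text
t: 21.35
tcp_pos: [0.5821, -0.0543, 0.2512]
tool_rot: [0.717, 0.698, 0.001, -0.0]
force: [-0.2, 0.0, -0.3]
finger_gap: 0.601
gripper_force: 0.0
t 21.35 tcp [ 0.5821 -0.0543  0.2512] yaw -1.54 tilt [0.0011 0.0016] F [-0.19  0.04 -0.29] gap 0.601 gf 0.0 q6 -0.26
shift [-0.3948 -0.0045  0.0009] turn 0.052
top
n 4 nred 1 c [ 0.573  -0.3735] r 0.0645 red 175.57 yaw 177.76 sd 1.58
red [330.5 220. ] 2 [ 0.5383 -0.3715  0.098 ]
red [329.8 233.9] 89 [ 0.5085 -0.3695  0.098 ]
red [328.7 244.3] 3 [ 0.4864 -0.3665  0.098 ]
sceneTraceback (most recent call last):
  File "<stdin>", line 6, in <module>
  File "h.py", line 25, in caps
    s=np.linalg.lstsq(np.c_[2*P,np.ones(len(P))],(P**2).sum(1),rcond=None)[0]; c=s[:2]
                                                 ~~~~~~~~~~^^^
    return umr_sum(a, axis, dtype, out, keepdims, initial, where)
numpy.exceptions.AxisError: axis 1 is out of bounds for array of dimension 1
```

```bash
python3 -m pendant '[[[0.05,-0.01,0,0,0,0,0.6],[0.05,-0.02,0,0,0,0,0.6],[0.05,-0.02,0,0,0,0,0.6],[0.05,-0.02,0,0,0,0,0.6],[0.05,-0.02,0,0,0,0,0.6],[0.05,-0.02,0,0,0,0,0.6],[0.05,-0.02,0,0,0,0,0.6],[0.05,-0.02,0,0,0,0,0.6],[0,0,0,0,0,0,0.6]]]'; python3 - <<'E'
from h import *
from station import eyes
D={}
for n in('top','scene'):
    d=eyes.snapshot(n); np.savez(n+'5.npz',**d); D[n]=d; print(n)
    try: caps(d,.106,np.array([.5705,-.369]))
    except Exception: print("hidden")
    i=d["pixels"].astype(int); r=i[:,:,0]-np.maximum(i[:,:,1],i[:,:,2])
    for c,a in blobs(r>25,2):
        p=toplane(d,c,.098)[0]
        if np.hypot(p[0]-.5,p[1]+.369)<.05: print("red",np.round(c,1),a,np.round(p,4))
t,s=D["top"],D["scene"]
cv2.imwrite("pics/c7.png",np.hstack([cv2.resize(s["pixels"][140:235,255:370,::-1],(460,380),interpolation=cv2.INTER_CUBIC),cv2.resize(t["pixels"][165:255,290:370,::-1],(338,380),interpolation=cv2.INTER_CUBIC)]))
E
```

```text
t: 22.35
tcp_pos: [0.4719, 0.2675, 0.2503]
tool_rot: [0.717, 0.697, 0.001, -0.0]
force: [1.6, -0.5, 0.6]
finger_gap: 0.597
gripper_force: 0.0
top
n 4 nred 1 c [ 0.5723 -0.3728] r 0.0637 red 176.17 yaw 177.70 sd 1.08
red [330.5 220. ] 2 [ 0.5383 -0.3715  0.098 ]
red [329.8 233.9] 89 [ 0.5085 -0.3695  0.098 ]
red [328.7 244.3] 3 [ 0.4864 -0.3665  0.098 ]
scene
hidden
```

View pics/c7.png

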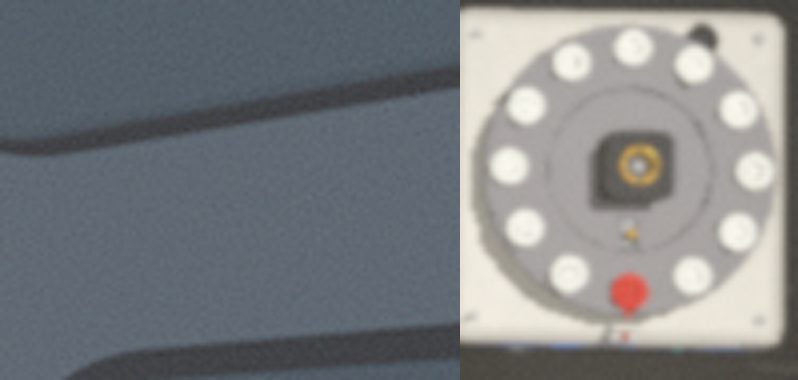

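The scene view is still blocked. The top view shows the carousel seated over the drive with the red cap at (629,291), its rim mark at (629,313), the index tip at (625,337), and the pin in the slot at (630,232).

```bash
python3 - <<'E'
from h import *
d=dict(np.load('top5.npz')); im=d["pixels"]; g=im.min(2).astype(int); g0=g[165:255,290:370]
for th in(205,215,225,235):
    m=np.zeros(g.shape,bool); m[165:255,290:370]=g0>th
    P=[toplane(d,c,.106)[0][:2] for c,a in blobs(m,15) if a<120]; P=np.array([p for p in P if abs(np.hypot(*(p-[.5705,-.369]))-.062)<.007])
    if len(P)<6: print(th,len(P)); continue
    i=im.astype(int); r=(i[:,:,0]-np.maximum(i[:,:,1],i[:,:,2])>70); r[:225]=0;r[239:]=0
    red=max(blobs(r&(np.arange(512)>310)&(np.arange(512)<345),10),key=lambda q:q[1])[0]; pr=toplane(d,red,.106)[0][:2]
    Q=np.vstack([P,pr]); s=np.linalg.lstsq(np.c_[2*Q,np.ones(len(Q))],(Q**2).sum(1),rcond=None)[0]; c=s[:2]
    ang=np.degrees(np.arctan2(*(Q-c).T[::-1])); dev=(ang+15)%30-15
    print(th,len(Q),"c",c,"r",np.sqrt(s[2]+c@c),"yaw",180+dev.mean(),"sd",dev.std(),"red",ang[-1])
    for f in("top0","top5"):
        q=dict(np.load(f+".npz"))["pixels"].astype(int); w=np.clip(q[:,:,0]-np.maximum(q[:,:,1],q[:,:,2])-10,0,None)[241:249,322:336]
        yy,xx=np.mgrid[241:249,322:336]; uv=[(w*xx).sum()/w.sum(),(w*yy).sum()/w.sum()]; t=toplane(d,uv,.096)[0][:2]
        print(f,"idx",np.round(uv,2),t,"ang",np.degrees(np.arctan2(*(t-c)[::-1]))%360)
E
```

```text
205 12 c [ 0.57128   -0.3707276] r 0.06193216090435348 yaw 178.31206073097403 sd 0.20756082653949592 red 177.95373885795422
top0 idx [328.88 244.21] [ 0.48660958 -0.36724452] ang 177.64436019374494
top5 idx [328.85 244.18] [ 0.48667689 -0.36718567] ang 177.6027015924372
215 12 c [ 0.57125555 -0.37066378] r 0.061995398965363865 yaw 178.31111586290285 sd 0.1223391101421568 red 178.01175153183982
top0 idx [328.88 244.21] [ 0.48660958 -0.36724452] ang 177.68680729714612
top5 idx [328.85 244.18] [ 0.48667689 -0.36718567] ang 177.64516789379343
225 12 c [ 0.57130866 -0.37019654] r 0.06180746235897994 yaw 178.4445347010756 sd 0.41121673328683755 red 178.4438203214923
top0 idx [328.88 244.21] [ 0.48660958 -0.36724452] ang 178.00387669533075
top5 idx [328.85 244.18] [ 0.48667689 -0.36718567] ang 177.96249814678006
235 0
```

```bash
python3 -c "
from station import job; print(job.sign_off())"
```

```text
the job is handed in; nothing more can be done
None
```

The carousel is seated fully home on the drive plate and released with position one at the red index finger, within about 0.5° by the top camera; the glassware was not touched, and I handed the job in at about 22.5 s.

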